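# Bring the rover wheel to its zero mark by pushing its spokes

## Robot

A 6-joint arm with a two-finger parallel gripper is mounted at the origin on the work surface. World frame = base frame: x ahead of the robot, y to its left, z up, the work surface at z = 0. Lengths are in m, angles in rad, forces in N, time in s.
With the tool pointing down it reaches from about 0.35 to 0.875 m from the base axis. Payload 4.2 kg.
Tool frame: the origin (TCP) lies on the centre line of the jaws, within the pads' length; the fingertips stand 14 mm ahead of it and the grasp point (between the pads) lies 5 mm behind it; z points along the fingers, x is the direction in which the jaws open and shut, and the axes are right-handed (so a half turn about z gives the same grasp; the last joint's range is limited). The gripper opens to 85 mm and grips with 20 to 120 N. Pads are 22 mm wide; open, the fingers measure 114 mm over their backs; the gripper's body (76 mm by 85 mm) begins 54 mm behind the grasp point. The pads swing forward as they close: fully open they stand 13 mm farther back than shut.
Start: joints at [1.387, 0.385, 0.008, 0, -1.194, -0.259], TCP at [0.268, 0.565, 0.245] pointing down, gripper open.
Joint ranges: [-3.14, 3.14], [-1.21, 2.06], [-1.07, 1.41], [-3.16, 2.05], [-2.99, -0.16], [-3.1, 3.1]. Speed limits (rad/s): [2.79, 2.79, 3.14, 3.14, 3.14, 3.14].

## Interface

Orientations are given as a unit quaternion [x, y, z, w].
In Python, from plant import monitor, imaging, job gives the robot as it stands.
- The arm moves only by the tool servo_tool, never from a script. Its argument "rows" is a list of rows, each a list of 3 entries, a list of its own where there are three numbers: the shift along the tool's x, y, z in cm, then the turn about the tool's z in degrees, then the finger opening in cm, from 0 to 8.54. In form: [[[tx, ty, tz], yaw, hand], ...]. A call has 1 to 20 rows; each row shifts and turns the commanded pose from where the row before left it, along the tool's axes as they then stand; what a row does not reach is not made up. A row lasts 1/12 s, in which the tool goes at most 41.7 mm and 7.16 degrees, less where a joint would pass 70% of its speed; a pose out of reach is approached as far as the arm can. A call is refused whole if a number of a shift passes 4.17 or a number of a turn 7.16, either way. A call with a gripper value outside its range is refused whole. The fingers move at their own pace and stop on an object; "squeeze" is the grip in N (left out, the last holds). Time passes only in rows, so rows that do not move let the fingers close. It gives the time, the measured TCP pose, the force and the opening at its end, in the units of the state.
- monitor.get_obs(): the state, without advancing time (a new reading comes with each control period).
- imaging.grab_frame(name): name is "scene" or "top" or "wrist"; returns the picture (480x640x3 uint8, red, green, blue); there is no depth.
- imaging.camera_params(name): a dict with "fx", "fy", "cx", "cy" (pixels), "dist" ([k1, k2, p1, p2, k3] as OpenCV has them; the pictures are not rectified), "R" (3x3) and "t" (3): a world point X has camera coordinates R X + t. Camera axes: x right, y down, z forward; pixel columns grow to the right and rows downward; lengths in m; the calibration is good to about 2 mm. A picture is of the moment at which its call begins: read the wrist's pose just before it. camera_params takes no time and is no camera call; for the wrist camera it gives the pose at the moment of the call.
- job.sign_off(): hands the job in, once; it reports no verdict.
The state is a dict: "clock": time; "q": joint angles; "qvel": joint speeds; "tau": joint torques, N m; "tcp_pos": TCP position; "eef_rot": TCP orientation; "ft_force": force on the tool from outside, world axes, zero at the start; "wrist_torque": the same for the moment, N m; "finger_gap": finger opening in m.
Only numpy, scipy, OpenCV 4.12 (cv2) and the standard library are available. Lean on these libraries where they do the work, as an engineer would, in place of code of your own. Each camera call takes 0.05 s, during which the arm holds its last target.

## Task

Before its turn sensor is zeroed, the wheel on the leaning test stand must be set with its valve stem straight up: uppermost, centred in the gap between the two upper arms of the Y-shaped bracket in front of it. Turn it there by gently pushing one spoke after another with the fingertips, without pinching it and without pushing on the valve stem or the tyre, then take the hand away. Leave everything else on the bench undisturbed.

Things in the scene. Friction and masses are not known exactly. Their poses are not given: they have to be found in the camera images.
- bracket: fixed Y bracket on the axle. Origin: centre of the wheel, 200 mm above the bench, in the wheel's middle plane. z: along the axle, out of the wheel's front, towards the robot and up at 45 degrees. x: uphill in the wheel's plane (away from the robot and up at 45 degrees), where the valve stem must end. y: level, to the robot's left
- bracket_boss (a point): front centre of the bracket's round boss (18 mm radius, bracket z = 20 to 32 mm). From it three flat arms, 14 mm wide, in the layer z = 24 to 29 mm, reach out to 116 mm radius at +60, 180 and -60 degrees from the bracket's x axis about z, just in front of the wheel
- stand: the fixed wheel stand: base plate 260 x 220 x 12 mm, with a post behind the wheel's centre that carries the axle. Origin on the bench below the wheel's centre, z up, -x is its front. It is elsewhere and turned differently each time
- wheel (a joint): turning angle of the wheel about the bracket's z axis, rad: 0 or any whole turn is valve stem straight up; grows anticlockwise as seen from the robot (stem moving from the top to the robot's left). No stops either way; a steady drag of 0.18 N m (3 N at 60 mm radius), a little more when turned faster; it stays where it is left
- valve_tip (a point): inner end of the valve stem, 80 mm from the wheel's centre and 4 mm in front of the wheel's middle plane; turns with the wheel. The stem (13 mm thick) stands on the inside of the rim and points to the hub, from 106 to 80 mm radius
- spokes: the wheel's six straight spokes; origin at the wheel's centre, x axis through the valve stem, z along the axle as the bracket's. They lie at 30, 90, 150, 210, 270, 330 degrees from the stem, each 10 mm wide, in the layer z = 2 to 14 mm, from the hub (22 mm radius, z = -18 to 18 mm) to the rim (inner radius 105 mm). Open behind, apart from hub and axle
- tyre: the black round tyre, 280 mm outside diameter, 36 mm thick, turning with the wheel; origin at the wheel's centre; not to be pushed
- valve: the valve stem (origin at the wheel's centre), not to be pushed
- nut: a steel axle nut, a ring of 34 mm outside diameter, 12 mm high, lying near the stand's base; not to be disturbed
- screwdriver: a loose screwdriver lying to the left; not to be disturbed
- wrench: a loose steel wrench lying to the right; not to be disturbed
- jar: a small closed clear jar, 56 mm diameter, 75 mm tall, standing; not to be disturbed
- mug: a white mug, 80 mm diameter, 90 mm tall, standing; not to be disturbed
- board: a loose green circuit board, 100 x 70 mm, up to 16 mm high; not to be disturbed
- partstray: a black divided parts tray, 120 x 160 x 30 mm; not to be disturbed

How it is judged:
On the way:
1. the fingers push a spoke while the valve stem is still well away from the top (contact force between the fingers and spokes above 0.3 N and x of valve_tip in the frame of bracket below 0.065 m), for 0.04 s.
At the end, for the whole second after the job is handed in: The valve stem is uppermost: its inner end is within 7.5 mm (about 5 degrees) of the bracket's uphill line, above the hub; the wheel is at rest; every loose thing is within 25 mm of where it was (x of valve_tip in the frame of bracket above 0.07 m and y of valve_tip in the frame of bracket between -0.0075 and 0.0075 m and velocity of joint wheel between -0.05 and 0.05 rad/s and distance of each of nut, screwdriver, wrench, jar, mug, board, partstray from where it was at the start of the episode below 0.025 m); the robot touches nothing.
It fails at once if the valve stem is pushed (over 3 N) (contact force between any of the fingers, the arm and valve above 3 N).
It fails at once if the tyre is pushed (over 5 N) (contact force between any of the fingers, the arm and tyre above 5 N).
It fails at once if a spoke is pushed roughly or pinched (over 35 N) (contact force between the fingers and spokes above 35 N).
It fails at once if a loose thing is moved more than 40 mm (distance of any of nut, screwdriver, wrench, jar, mug, board, partstray from where it was at the start of the episode above 0.04 m).
It also fails if it takes over 64 s, if anything falls off the work surface, if the arm or the gripper's body presses on something with over 40 N, if the wrist force passes 120 N, or if a joint passes its speed limit or range.

## Working session

There is one attempt and no reset: what is moved stays moved. The work goes in short steps, Python scripts to look and compute and a tool call to move; the robot and the scene stay as the last step left them, time stands still between calls to the robot, and variables do not carry over. Pictures are saved under pics/ and viewed, and the job is handed in when it is done.

Besides the shell and the picture viewer there is one more tool, called after "Call:" as name([rows], argument=value, ...), one row to a line, values as JSON. servo_tool: Moves the arm, as the interface text tells. Its arguments: {"type":"object","properties":{"rows":{"type":"array","items":{"type":"array"}},"squeeze":{"type":"number"}},"required":["rows"]}

```bash
ls; mkdir -p pics
python3 - <<'E'
from plant import monitor, imaging, job
import cv2
o=monitor.get_obs();print(o)
for n in ["scene","top","wrist"]:
    im=imaging.grab_frame(n);cv2.imwrite(f"pics/{n}0.png",im[:,:,::-1]);p=imaging.camera_params(n);print(n,p)
E
```

```text
pics
{'clock': 0.0, 'q': array([ 1.38656860e+00,  3.85553888e-01,  6.61565844e-03, -4.78698833e-04,
       -1.19400194e+00, -2.58562903e-01]), 'qvel': array([-3.54222345e-05, -5.89798386e-04,  9.44025923e-04, -1.34492624e-03,
        1.13963166e-03, -3.52671934e-04]), 'tau': array([-1.14128616e-03, -3.92291200e+01,  1.88398182e+01,  4.18628097e+00,
       -4.70735933e-03,  1.10351472e-06]), 'tcp_pos': array([0.2675589 , 0.56421773, 0.2442222 ]), 'eef_rot': array([-5.34498415e-01,  8.45168768e-01, -6.34252401e-04, -8.92316772e-04]), 'ft_force': array([ 0.91278617, -0.09196952,  0.08194357]), 'wrist_torque': array([-0.01858787, -0.02701053,  0.00208127]), 'finger_gap': 0.08560506377475036}
scene {'fx': 546.7263875154416, 'fy': 546.7263875154416, 'cx': 312.1268368690294, 'cy': 240.83270551311085, 'dist': array([-0.06873895,  0.        ,  0.        ,  0.        ,  0.        ]), 'R': array([[-0.35278368,  0.93566591,  0.00854272],
       [ 0.79577301,  0.30481612, -0.52329002],
       [-0.4922286 , -0.17781011, -0.85211183]]), 't': array([ 0.19533133, -0.31769617,  1.93904935])}
top {'fx': 532.6709214843703, 'fy': 532.6709214843703, 'cx': 319.8545982072633, 'cy': 241.39449735800218, 'dist': array([-0.13263583,  0.        ,  0.        ,  0.        ,  0.        ]), 'R': array([[ 0.12237653, -0.99246383,  0.00628779],
       [-0.96850464, -0.12080165, -0.21772856],
       [ 0.2168473 ,  0.02055511, -0.97598911]]), 't': array([-0.06376219,  0.53937279,  1.33037932])}
wrist {'fx': 345.73082914482524, 'fy': 345.73082914482524, 'cx': 322.6359870417482, 'cy': 234.85258161568575, 'dist': array([-0.06422279,  0.        ,  0.        ,  0.        ,  0.        ]), 'R': array([[-0.42937929, -0.90312323,  0.00136164],
       [-0.86764045,  0.41292695,  0.2769321 ],
       [-0.25066607,  0.11772749, -0.96088853]]), 't': array([ 0.62353746, -0.03739397,  0.37797233])}
```

View pics/scene0.png

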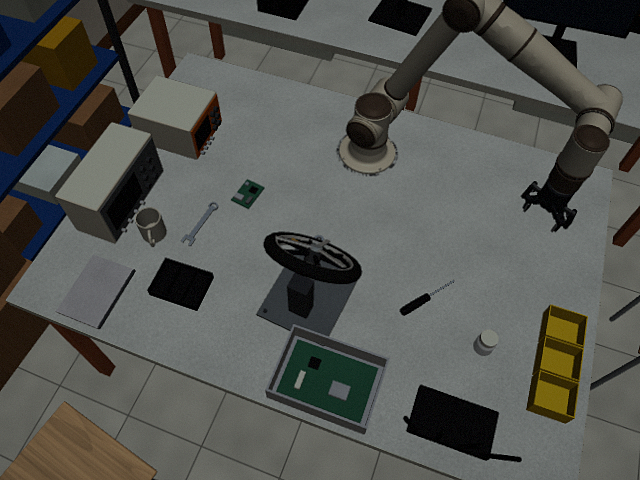

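View pics/top0.png

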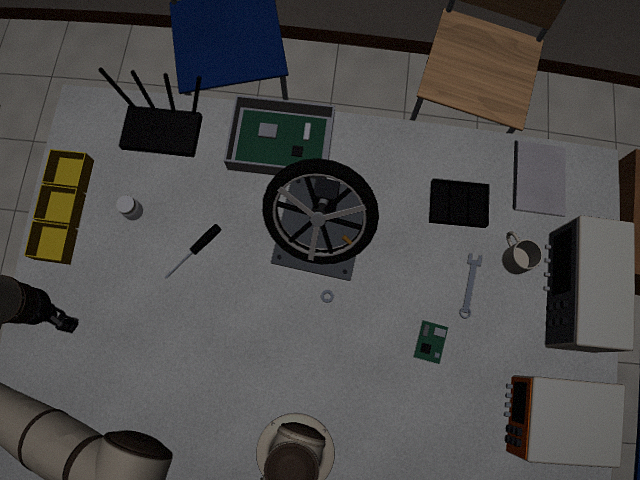

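View pics/wrist0.png

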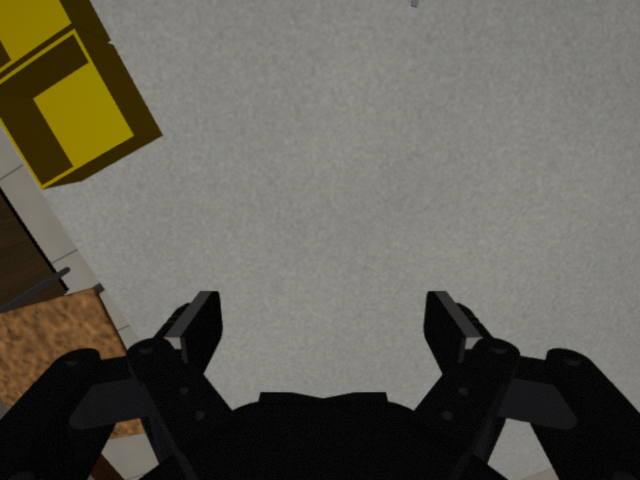

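Run:
```python
import cv2
im=cv2.imread("pics/top0.png")[145:310,250:400]
cv2.imwrite("pics/topz.png",cv2.resize(im*2 if 0 else cv2.convertScaleAbs(im,alpha=1.8),None,fx=3.6,fy=3.6,interpolation=cv2.INTER_CUBIC))
im=cv2.imread("pics/scene0.png")[220:340,245:375]
cv2.imwrite("pics/scz.png",cv2.resize(cv2.convertScaleAbs(im,alpha=1.8),None,fx=5,fy=5,interpolation=cv2.INTER_CUBIC))
```

```text
(no output)
```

View pics/topz.png

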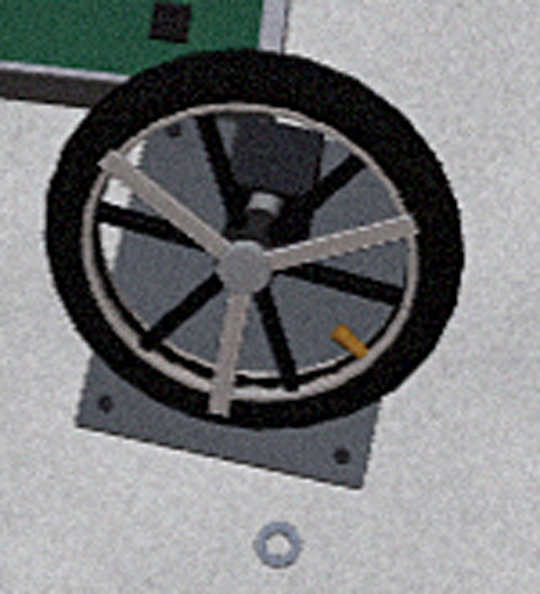

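View pics/scz.png

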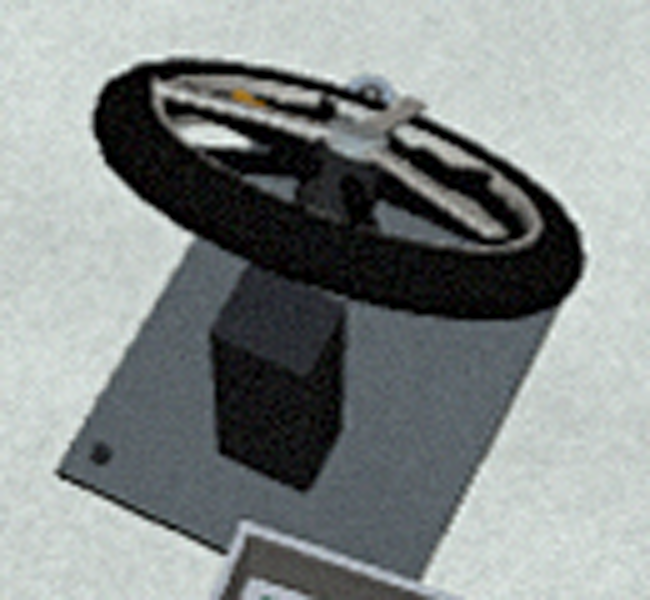

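```bash
cat > h.py <<'E'
import numpy as np, cv2
from scipy.optimize import least_squares
def pr(P,p):
    P=np.atleast_2d(P).astype(float);r,_=cv2.Rodrigues(p["R"])
    K=np.array([[p["fx"],0,p["cx"]],[0,p["fy"],p["cy"]],[0,0,1]])
    return cv2.projectPoints(P,r,p["t"],K,p["dist"])[0][:,0]
def frame(cx,cy,yaw,cz=.2):
    c,s=np.cos(yaw),np.sin(yaw);k=np.sqrt(.5)
    h=np.array([c,s,0]);x=k*h+np.array([0,0,k]);z=-k*h+np.array([0,0,k]);y=np.cross(z,x)
    return np.stack([x,y,z],1),np.array([cx,cy,cz])
def W(f,r,deg,z):
    a=np.radians(deg);B,c=f;return c+B@np.array([r*np.cos(a),r*np.sin(a),z])
E
python3 - <<'E'
from h import *
from plant import imaging
p=imaging.camera_params("top")
L=[(116,60,(281.1,189.4)),(116,-60,(365,207.8)),(116,180,(311.1,259.7)),(0,0,(317.5,219.4))]
def res(v):
    f=frame(*v);return np.concatenate([pr(W(f,r/1e3,a,.029 if r else .032),p)[0]-q for r,a,q in L])
s=least_squares(res,[.55,0,0]);print(s.x,np.degrees(s.x[2]),s.fun.round(2))
f=frame(*s.x)
g=lambda t:(pr(W(f,.08,t[0],.004),p)[0]-(344.4,237.2))
for t0 in (-100,-150,-60):
    t=least_squares(g,[t0]);print(t.x,t.fun)
im=cv2.imread("pics/top0.png")
print(f)
E
```

```text
[ 0.57873806  0.00706807 -0.10342476] -5.925802393832779 [-1.51 -0.99  1.   -0.2  -0.29  0.29  0.79  0.87]
[-124.33925252] [-0.51743571 -0.64877518]
[-124.33925358] [-0.51743614 -0.64877483]
[-124.33925321] [-0.51743599 -0.64877496]
(array([[ 0.7033283 ,  0.10324048, -0.7033283 ],
       [-0.07300204,  0.99465642,  0.07300204],
       [ 0.70710678,  0.        ,  0.70710678]]), array([0.57873806, 0.00706807, 0.2       ]))
```

```bash
cat >> h.py <<'E'
def overlay(im,p,f,th,u0,v0,w,hh,s,name,bgr=True):
    im=cv2.resize(cv2.convertScaleAbs(im[v0:v0+hh,u0:u0+w],alpha=1.8),None,fx=s,fy=s,interpolation=cv2.INTER_CUBIC)
    def q(P): return tuple(int(round(x)) for x in ((pr(P,p)[0]-(u0,v0)+.5)*s))
    B,c=f
    def L(pts,col,closed=True): cv2.polylines(im,[np.array([q(c+B@np.array(P)/1e3) for P in pts],np.int32)],closed,col,1,cv2.LINE_AA)
    def bar(a,r0,r1,wd,z,col):
        a=np.radians(a);e=np.array([np.cos(a),np.sin(a),0]);n=np.array([-e[1],e[0],0])*wd/2;zz=np.array([0,0,z])
        L([e*r0+n+zz,e*r1+n+zz,e*r1-n+zz,e*r0-n+zz],col)
    for a in (60,180,-60): bar(a,0,116,14,29,(0,255,0))
    for k in range(6): bar(th+30+60*k,22,105,10,14,(0,0,255))
    bar(th,80,106,13,4,(255,255,0))
    for r,z in ((105,14),(18,32),(140,0),):
        L([[r*np.cos(t),r*np.sin(t),z] for t in np.linspace(0,6.283,80)],(255,0,255))
    cv2.imwrite(name,im)
E
python3 - <<'E'
from h import *
from plant import imaging
f=frame(.5787,.0071,-.1034)
overlay(cv2.imread("pics/top0.png"),imaging.camera_params("top"),f,-124,250,145,150,150,4,"pics/ot.png")
overlay(cv2.imread("pics/scene0.png"),imaging.camera_params("scene"),f,-124,245,220,130,80,5,"pics/os.png")
E
```

```text
(no output)
```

View pics/ot.png

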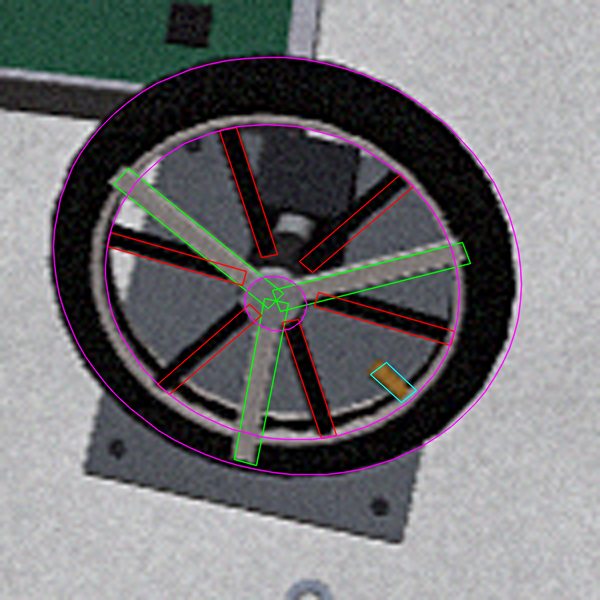

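View pics/os.png

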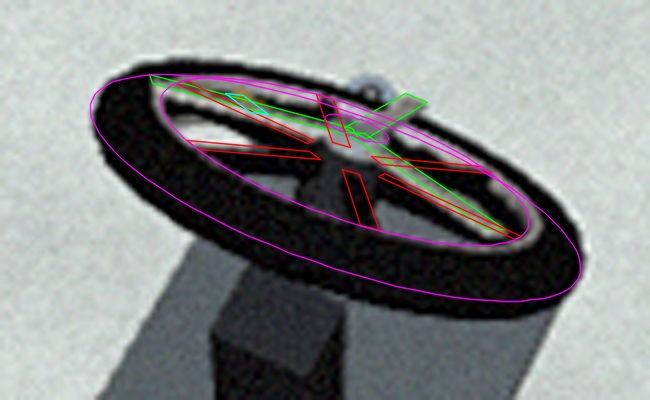

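Run:
```python
from h import *
from plant import imaging
P={n:imaging.camera_params(n) for n in("top","scene")}
# refined on 4x zoom: top
z=lambda a,b:(250+a/4-.5,145+b/4-.5)
L=[("top",116,60,z(127,178)),("top",116,-60,z(462,252)),("top",116,180,z(247,460)),("top",0,0,z(274,300)),
("scene",116,60,(345,266.5)),("scene",116,-60,(276.5,236.5)),("scene",116,180,(328,240.)),("scene",0,0,(316.6,247.2))]
S=[("top",105,z(*q),k) for k,q in enumerate([(112,240),(163,387),(329,432),(450,335),(404,180),(229,130)])]
def res(v):
    f=frame(*v[:3]);r=[(pr(W(f,r/1e3,a,.029 if r else .032),P[n])[0]-q)/(1 if n=="top" else 1.5) for n,r,a,q in L]
    for n,rr,q,k in S: r.append(pr(W(f,rr/1e3,v[3]+210-60+60*k,.014),P[n])[0]-q)
    return np.concatenate(r)
s=least_squares(res,[.578,.007,-.1,-64],loss="soft_l1");print(s.x);print(res(s.x).reshape(-1,2).round(1))
```

```text
[ 5.79494915e-01  7.62249877e-03 -9.93171400e-02 -6.40008544e+01]
[[-1.9 -0.8]
 [ 0.8 -0.4]
 [-0.5  0.2]
 [ 0.1  0.4]
 [-0.7 -0.7]
 [-1.2 -0.6]
 [-0.3 -0.5]
 [-0.5 -1.3]
 [-1.2 -0.5]
 [-0.1  0.2]
 [-0.2  0.8]
 [ 0.4  0.2]
 [ 0.4 -0.6]
 [-0.6 -0.7]]
```

```bash
cat >> h.py <<'E'
F=frame(.5795,.0076,-.0993)
hx=np.array([np.cos(-.0993),np.sin(-.0993),0]);wy=F[0][:,1]
def boxpts(a,b,z0,z1,n=13,m=25):
    g=np.meshgrid(np.linspace(-a,a,n),np.linspace(-b,b,n),np.linspace(z0,z1,m),indexing="ij")
    return np.stack([x.ravel() for x in g],1)
FP=boxpts(.0145,.011,0,.073); BP=boxpts(.0425,.040,.073,.12)   # y,h,up from tip
def wh(tip,pts):  # tip in wheel coords -> pts in wheel coords
    B,c=F;w=c+B@tip
    P=w+pts[:,:1]*wy+pts[:,1:2]*hx+pts[:,2:]*np.array([0,0,1.]);return (P-c)@B
def bard(P,deg,r0,r1,w,z0,z1):
    a=np.radians(deg);u=P[:,0]*np.cos(a)+P[:,1]*np.sin(a);v=-P[:,0]*np.sin(a)+P[:,1]*np.cos(a)
    d=np.stack([np.maximum(r0-u,u-r1),np.abs(v)-w/2,np.maximum(z0-P[:,2],P[:,2]-z1)],1)
    o=np.linalg.norm(np.maximum(d,0),axis=1);return (np.where(o>0,o,d.max(1))).min()
def clr(tip,th):
    out={}
    P=np.vstack([wh(tip,FP),wh(tip,BP)]);pf=wh(tip,FP)
    out["arm"]=min(bard(P,a,0,.116,.014,.024,.029) for a in(60,180,-60))
    r=np.hypot(P[:,0],P[:,1])
    out["tyre"]=(np.hypot(r-.122,P[:,2])-.018).min()
    out["boss"]=np.maximum(r-.022,P[:,2]-.032).min()
    out["valve"]=bard(P,th,.08,.106,.013,-.003,.011)
    out["sp"]={int(round((th+30+60*k)%360)):round(1e3*bard(P,th+30+60*k,.022,.105,.01,.002,.014),1) for k in range(6)}
    return out
def tipw(r,a,z=.008): a=np.radians(a);return np.array([r*np.cos(a),r*np.sin(a),z])
def tcp(tip): return F[1]+F[0]@tip+np.array([0,0,.014])
def show(r,a,th,z=.008):
    t=tipw(r,a,z);c=clr(t,th);print(r,a,th,"tcp",tcp(t).round(4),{k:(v if k=="sp" else round(1e3*v,1)) for k,v in c.items()})
E
python3 - <<'E'
from h import *
for a in (100,110,120,130): show(.068,a,-124)
for a in (150,155,160,165): show(.068,a,-94); 
for r in (.06,.07): 
  for a in (90,100,110): show(r,a,-94)
E
```

```text
0.068 100 -124 tcp [0.5722 0.0756 0.2113] {'arm': np.float64(-0.8), 'tyre': np.float64(13.3), 'boss': np.float64(27.6), 'valve': np.float64(119.2), 'sp': {266: np.float64(74.1), 326: np.float64(55.0), 26: np.float64(17.3), 86: np.float64(-4.9), 146: np.float64(27.6), 206: np.float64(57.7)}}
0.068 110 -124 tcp [0.5638 0.0734 0.2032] {'arm': np.float64(2.3), 'tyre': np.float64(13.4), 'boss': np.float64(21.4), 'valve': np.float64(113.8), 'sp': {266: np.float64(66.3), 326: np.float64(47.2), 26: np.float64(17.3), 86: np.float64(1.0), 146: np.float64(18.7), 206: np.float64(54.5)}}
0.068 120 -124 tcp [0.5558 0.0691 0.1956] {'arm': np.float64(2.3), 'tyre': np.float64(15.1), 'boss': np.float64(13.7), 'valve': np.float64(107.5), 'sp': {266: np.float64(57.3), 326: np.float64(38.4), 26: np.float64(17.3), 86: np.float64(7.5), 146: np.float64(8.6), 206: np.float64(49.5)}}
0.068 130 -124 tcp [0.5483 0.0631 0.1887] {'arm': np.float64(2.3), 'tyre': np.float64(19.6), 'boss': np.float64(8.8), 'valve': np.float64(100.3), 'sp': {266: np.float64(47.7), 326: np.float64(29.0), 26: np.float64(17.3), 86: np.f
[... 2253 characters left out ...]
73.1), 356: np.float64(32.9), 56: np.float64(6.3), 116: np.float64(12.5), 176: np.float64(50.9), 236: np.float64(71.5)}}
0.07 100 -94 tcp [0.5722 0.0776 0.2111] {'arm': np.float64(-0.2), 'tyre': np.float64(13.4), 'boss': np.float64(27.6), 'valve': np.float64(123.2), 'sp': {296: np.float64(66.7), 356: np.float64(31.3), 56: np.float64(13.6), 116: np.float64(2.0), 176: np.float64(47.9), 236: np.float64(69.9)}}
0.07 110 -94 tcp [0.5635 0.0753 0.2027] {'arm': np.float64(2.3), 'tyre': np.float64(13.3), 'boss': np.float64(21.8), 'valve': np.float64(116.5), 'sp': {296: np.float64(58.5), 356: np.float64(28.1), 56: np.float64(17.3), 116: np.float64(-4.7), 176: np.float64(44.0), 236: np.float64(66.7)}}
```

```bash
cat > pl.py <<'E'
from h import *
from scipy.optimize import brentq
def line(x,sp,th,z=.001):
    # y where finger touches spoke from behind
    P=lambda y:np.array([x,y,z]);A=np.radians(sp)
    f=lambda y:bard(wh(P(y),FP),sp,.022,.105,.01,.002,.014)-1e-4
    y1=x*np.tan(A) if abs(sp)<80 else .09
    ys=np.arange(y1,y1-.09,-.002);v=[f(y) for y in ys]
    i=next(i for i in range(len(ys)) if v[i]>0); y=ys[i]
    c=clr(P(y),th);print(f"x{x*1e3:.0f} y{y*1e3:.0f} z{z*1e3:.0f} sp{sp} th{th}",tcp(P(y)).round(3),{k:({a:float(b) for a,b in v.items() if b<20} if k=="sp" else round(float(1e3*v),1)) for k,v in c.items()})
E
python3 - <<'E'
from pl import *
for x in (.045,.055):
  for sp,th in ((26,-124),(46,-104),(66,-84),(6,-84),(36,-54),(66,-24),(6,-24),(30,0),(66,-24),(80,-10),(90,0)): line(x,sp,th)
E
```

```text
x45 y-2 z1 sp26 th-124 [0.61  0.002 0.247] {'arm': 22.8, 'tyre': 6.5, 'boss': 15.2, 'valve': 93.4, 'sp': {326: 2.1, 26: 0.1}}
x45 y17 z1 sp46 th-104 [0.612 0.021 0.247] {'arm': 17.3, 'tyre': 6.5, 'boss': 15.3, 'valve': 95.6, 'sp': {346: 6.0, 46: 0.2}}
x45 y55 z1 sp66 th-84 [0.616 0.059 0.247] {'arm': 2.8, 'tyre': 6.6, 'boss': 33.1, 'valve': 121.5, 'sp': {66: 0.7}}
x45 y-17 z1 sp6 th-84 [ 0.609 -0.013  0.247] {'arm': 17.0, 'tyre': 6.5, 'boss': 15.3, 'valve': 52.2, 'sp': {306: 6.4, 6: 1.6}}
x45 y5 z1 sp36 th-54 [0.611 0.009 0.247] {'arm': 21.8, 'tyre': 6.5, 'boss': 15.2, 'valve': 51.1, 'sp': {336: 1.2, 36: 1.3}}
x45 y55 z1 sp66 th-24 [0.616 0.059 0.247] {'arm': 2.8, 'tyre': 6.6, 'boss': 33.1, 'valve': 56.7, 'sp': {66: 0.7}}
x45 y-17 z1 sp6 th-24 [ 0.609 -0.013  0.247] {'arm': 17.0, 'tyre': 6.5, 'boss': 15.3, 'valve': 2.0, 'sp': {6: 1.6, 306: 6.4}}
x45 y-0 z1 sp30 th0 [0.61  0.004 0.247] {'arm': 23.6, 'tyre': 6.5, 'boss': 15.2, 'valve': 6.8, 'sp': {30: 1.1, 330: 1.0}}
x45 y55 z1 sp66 th-24 [0.616 0.059 0.247] {'arm': 2.8, 'tyre': 6.6, 'boss': 33.1, 'valve': 56.7, 'sp': {66: 0.7}}
x45 y9
[... 859 characters left out ...]
 sp66 th-24 [0.63  0.127 0.254] {'arm': 8.7, 'tyre': -17.2, 'boss': 90.7, 'valve': 119.2, 'sp': {66: 13.8}}
x55 y-16 z1 sp6 th-24 [ 0.616 -0.012  0.254] {'arm': 24.0, 'tyre': 9.6, 'boss': 25.3, 'valve': -2.7, 'sp': {6: 1.6, 306: 15.1}}
x55 y6 z1 sp30 th0 [0.618 0.01  0.254] {'arm': 28.2, 'tyre': 9.5, 'boss': 25.2, 'valve': 0.0, 'sp': {30: 1.1, 330: 11.0}}
x55 y124 z1 sp66 th-24 [0.63  0.127 0.254] {'arm': 8.7, 'tyre': -17.2, 'boss': 90.7, 'valve': 119.2, 'sp': {66: 13.8}}
x55 y90 z1 sp80 th-10 [0.626 0.093 0.254] {'arm': 0.2, 'tyre': -17.3, 'boss': 67.1, 'valve': 66.8, 'sp': {}}
x55 y90 z1 sp90 th0 [0.626 0.093 0.254] {'arm': 0.2, 'tyre': -17.3, 'boss': 67.1, 'valve': 50.8, 'sp': {30: 19.0}}
```

Call:
servo_tool([
  [[0,0,-3],-6.5,0],
  [[0,0,-3],-6.5,0],
  [[0,0,-3],-6.7,0],
  [[0,0,-3],0,0],
  [[0,0,0],0,0],
  [[0,0,0],0,0],
], squeeze=20)

```text
clock: 0.65
tcp_pos: [0.2679, 0.5652, 0.3674]
eef_rot: [-0.671, 0.741, 0.001, 0.002]
ft_force: [-0.3, -0.2, 0.7]
finger_gap: 0.0122
```

```bash
cat >> h.py <<'E'
def need(o,target):
    q=o["eef_rot"];from scipy.spatial.transform import Rotation as R
    M=R.from_quat(q).as_matrix();d=M.T@(np.array(target)-o["tcp_pos"]);
    return (d*100).round(2), np.degrees(np.arctan2(M[1,0],M[0,0])).round(2)
E
python3 - <<'E'
from h import *
from plant import monitor,imaging
for x,y in((.054,-.005),):
    for z in(.001,):
        T=tcp(np.array([x,y,z]));print(T,clr(np.array([x,y,z]),-124))
o=monitor.get_obs();print(o["tcp_pos"],o["finger_gap"],o["clock"],need(o,[T[0],T[1],.38]))
cv2.imwrite("pics/w1.png",imaging.grab_frame("wrist")[:,:,::-1])
E
```

```text
[ 0.61629636 -0.00109069  0.25289087] {'arm': np.float64(0.027814180084810083), 'tyre': np.float64(0.009096828127276524), 'boss': np.float64(0.02422212588932012), 'valve': np.float64(0.09933758607841134), 'sp': {266: np.float64(42.9), 326: np.float64(4.7), 26: np.float64(6.7), 86: np.float64(41.5), 146: np.float64(62.1), 206: np.float64(63.8)}}
[0.26785915 0.56521012 0.3673973 ] 0.012155927351861351 0.65 (array([ 52.89, -40.28,  -1.48]), np.float64(-95.69))
```

View pics/w1.png

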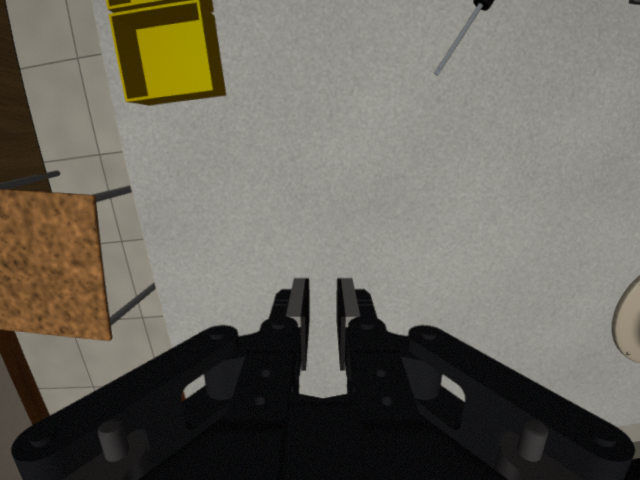

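Call:
servo_tool([
  [[3.11,-2.37,-0.1],0,0],
  [[3.11,-2.37,-0.1],0,0],
  [[3.11,-2.37,-0.1],0,0],
  [[3.11,-2.37,-0.1],0,0],
  [[3.11,-2.37,-0.1],0,0],
  [[3.11,-2.37,-0.1],0,0],
  [[3.11,-2.37,-0.1],0,0],
  [[3.11,-2.37,-0.1],0,0],
  [[3.11,-2.37,-0.1],0,0],
  [[3.11,-2.37,-0.1],0,0],
  [[3.11,-2.37,-0.1],0,0],
  [[3.11,-2.37,-0.1],0,0],
  [[3.11,-2.37,-0.1],0,0],
  [[3.11,-2.37,-0.1],0,0],
  [[3.11,-2.37,0],0,0],
  [[3.11,-2.37,0],0,0],
  [[3.11,-2.37,0],0,0],
  [[0,0,0],0,0],
  [[0,0,0],0,0],
  [[0,0,0],0,0],
])

```text
clock: 2.37
tcp_pos: [0.616, -0.0013, 0.3776]
eef_rot: [-0.671, 0.741, 0.001, -0.001]
ft_force: [-1.1, 1.3, -0.3]
finger_gap: 0.0001
```

Run:
```python
from h import *
from plant import monitor,imaging
T=tcp(np.array([.054,-.005,.001]))
o=monitor.get_obs();print(o["tcp_pos"],o["finger_gap"],o["clock"],need(o,T))
p=imaging.camera_params("wrist");im=imaging.grab_frame("wrist")[:,:,::-1]
overlay(im,p,F,-124,0,0,640,480,1,"pics/w2.png")
```

```text
[ 0.61604527 -0.00132188  0.37755605] 9.035631139241108e-05 2.3667 (array([-0.03, -0.06, 12.47]), np.float64(-95.71))
```

View pics/w2.png

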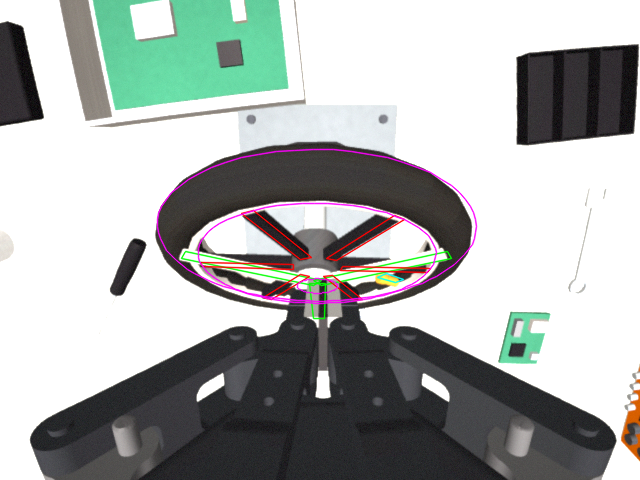

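Call:
servo_tool([
  [[0,0,2.5],0,0],
  [[0,0,2.5],0,0],
  [[0,0,2],0,0],
  [[0,0,1],0,0],
  [[0,0,1],0,0],
  [[0,0,1],0,0],
  [[0,0,1],0,0],
  [[0,0,0.7],0,0],
  [[0,0,0.7],0,0],
  [[0,0,0],0,0],
  [[0,0,0],0,0],
])

```text
clock: 3.33
tcp_pos: [0.6165, -0.0013, 0.2552]
eef_rot: [-0.671, 0.741, -0.0, -0.0]
ft_force: [-0.2, -0.9, 0.5]
finger_gap: -0.0001
```

Run:
```python
from h import *
from plant import monitor,imaging
o=monitor.get_obs();print(o["tcp_pos"],o["ft_force"],o["clock"])
im=imaging.grab_frame("scene")[:,:,::-1]
cv2.imwrite("pics/s2.png",cv2.resize(cv2.convertScaleAbs(im[170:330,230:400],alpha=1.8),None,fx=3.5,fy=3.5))
im=imaging.grab_frame("top")[:,:,::-1]
cv2.imwrite("pics/t2.png",cv2.resize(cv2.convertScaleAbs(im[130:310,230:420],alpha=1.8),None,fx=3.3,fy=3.3))
im=imaging.grab_frame("wrist")[:,:,::-1]
cv2.imwrite("pics/w3.png",im)
```

```text
[ 0.61653983 -0.00132702  0.25521974] [-0.2000924  -0.90937767  0.54007579] 3.3333
```

View pics/s2.png

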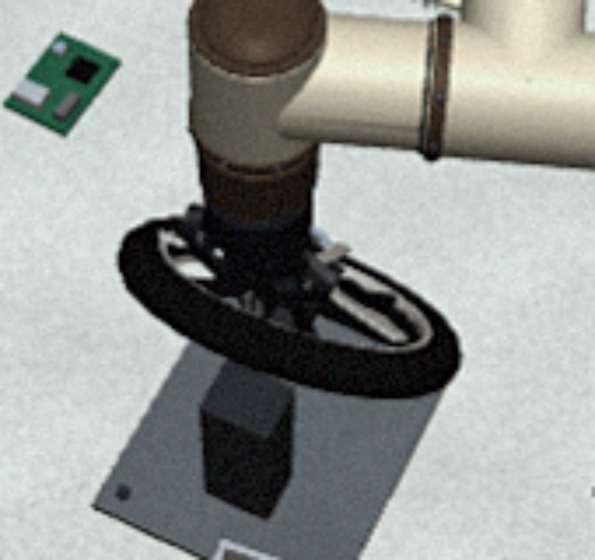

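View pics/w3.png

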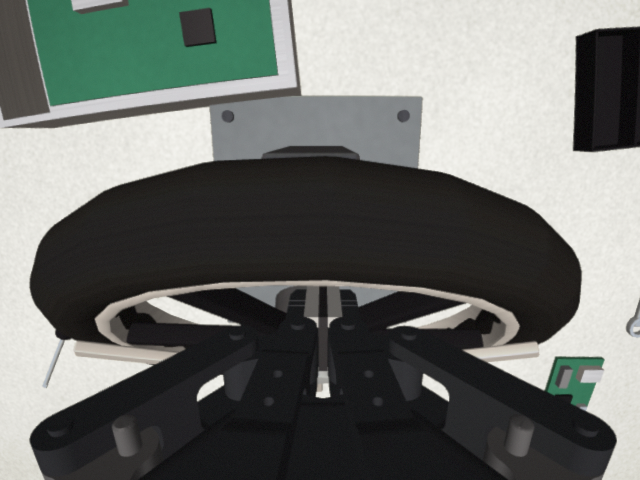

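View pics/t2.png

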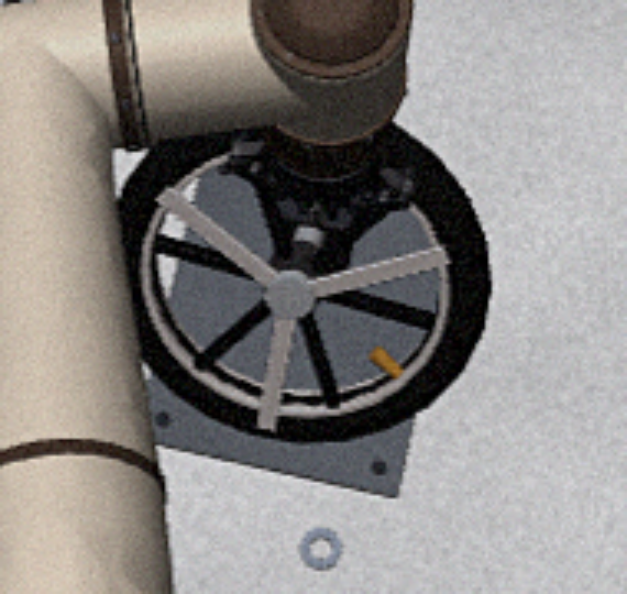

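Call:
servo_tool([
  [[-0.4,0.04,0.04],0,0],
  [[-0.4,0.04,0.04],0,0],
  [[-0.4,0.04,0.04],0,0],
  [[-0.4,0.04,0.04],0,0],
  [[-0.4,0.04,0.04],0,0],
  [[-0.4,0.04,0.04],0,0],
  [[-0.4,0.04,0.04],0,0],
  [[-0.4,0.04,0.04],0,0],
  [[-0.4,0.04,0.04],0,0],
  [[-0.4,0.04,0.04],0,0],
  [[0,0,0],0,0],
])

```text
clock: 4.4
tcp_pos: [0.6163, 0.0389, 0.2512]
eef_rot: [-0.671, 0.741, -0.0, -0.001]
ft_force: [0.0, -3.7, -0.2]
finger_gap: -0.0002
```

```bash
cat >> h.py <<'E'
def look(n,f=F):
    from plant import monitor,imaging
    o=monitor.get_obs();t=(o["tcp_pos"]-[0,0,.014]-F[1])@F[0]
    print("tip wheel mm",(t*1e3).round(1),"F",o["ft_force"].round(1),"t",o["clock"])
    im=imaging.grab_frame("top")[:,:,::-1].copy();p=imaging.camera_params("top")
    cv2.imwrite(f"pics/t{n}r.png",im)
    hsv=cv2.cvtColor(im,cv2.COLOR_BGR2HSV);m=cv2.inRange(hsv,(8,110,50),(28,255,255))
    q=np.array([pr(W(F,.14,a,0),p)[0] for a in range(0,360,5)],np.int32);k=np.zeros_like(m);cv2.fillPoly(k,[q],255);m&=k
    ys,xs=np.nonzero(m);print("orange px",len(xs))
    th=None
    if len(xs)>3:
        c=np.array([xs.mean(),ys.mean()])
        c0=min(range(-180,180),key=lambda a:np.linalg.norm(pr(W(F,.092,a,.008),p)[0]-c))
        s=least_squares(lambda v:pr(W(F,v[0]/1e3,v[1],.008),p)[0]-c,[92,c0]);th=s.x[1];print("centroid",c.round(1),"r,th",s.x.round(1))
    overlay(im,p,F,th if th is not None else 0,250,145,150,140,4,f"pics/t{n}.png")
    return th
E
python3 -c "
from h import *
look(3)"
```

```text
tip wheel mm [50.  34.8  2.6] F [ 0.  -3.7 -0.2] t 4.4
orange px 44
centroid [354.1 230.5] r,th [  89.7 -103.7]
```

View pics/t3.png

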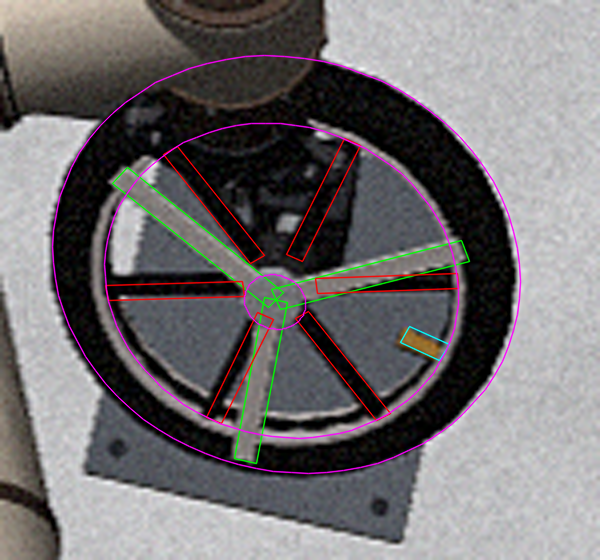

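Call:
servo_tool([
  [[-0.25,0.1,0.1],0,0],
  [[-0.25,0.1,0.1],0,0],
  [[-0.25,0.1,0.1],0,0],
  [[-0.25,0.1,0.1],0,0],
  [[0,0,0],0,0],
])

```text
clock: 4.87
tcp_pos: [0.6135, 0.0495, 0.2473]
eef_rot: [-0.671, 0.741, -0.0, 0.0]
ft_force: [0.9, -3.1, 0.4]
finger_gap: 0.0002
```

```bash
python3 -c "
from pl import *
th=look(4)
for x in(.05,.055): line(x,th+90-60,th)"
```

```text
tip wheel mm [44.5 45.   2.6] F [ 0.9 -3.1  0.4] t 4.8667
orange px 42
centroid [356.4 224.9] r,th [ 89.5 -93.1]
x50 y-111 z1 sp-63.089651926068726 th-93.08965192606873 [ 0.603 -0.106  0.25 ] {'arm': -2.0, 'tyre': -17.7, 'boss': 78.0, 'valve': 40.8, 'sp': {297: 0.3}}
x55 y-110 z1 sp-63.089651926068726 th-93.08965192606873 [ 0.607 -0.106  0.254] {'arm': 0.2, 'tyre': -17.6, 'boss': 81.6, 'valve': 45.8, 'sp': {297: 1.9}}
```

View pics/t4.png

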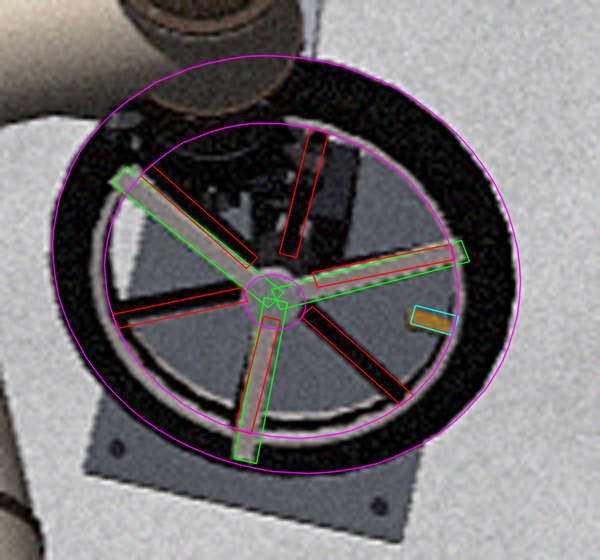

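```bash
python3 -c "
from pl import *
for x in(.052,.056): line(x,-3,-93)
for y in (-.03,-.033):print(clr(np.array([.055,y,.001]),-93))
print(tcp(np.array([.055,-.031,.001])))"
```

```text
x52 y-25 z1 sp-3 th-93 [ 0.613 -0.021  0.251] {'arm': 18.8, 'tyre': 8.3, 'boss': 23.4, 'valve': 58.6, 'sp': {297: 16.6, 357: 1.1}}
x56 y-25 z1 sp-3 th-93 [ 0.616 -0.021  0.254] {'arm': 21.4, 'tyre': 10.0, 'boss': 27.3, 'valve': 61.4, 'sp': {357: 1.1}}
{'arm': np.float64(0.01879671265789709), 'tyre': np.float64(0.009548574348651768), 'boss': np.float64(0.027700611613583587), 'valve': np.float64(0.05739567609816565), 'sp': {297: np.float64(16.9), 357: np.float64(6.1), 57: np.float64(44.0), 117: np.float64(64.7), 177: np.float64(70.4), 237: np.float64(55.0)}}
{'arm': np.float64(0.01765346036891888), 'tyre': np.float64(0.009553896189791907), 'boss': np.float64(0.028716376001882066), 'valve': np.float64(0.05557769656786679), 'sp': {297: np.float64(15.5), 357: np.float64(9.1), 57: np.float64(46.2), 117: np.float64(66.4), 177: np.float64(71.0), 237: np.float64(55.0)}}
[ 0.61442242 -0.02703271  0.25359798]
```

Call:
servo_tool([
  [[0.4,0,0],0,0],
  [[0,0,-1.5],0,0],
  [[0,0,-2.5],0,0],
  [[0,0,-2],0,0],
  [[0,0,0],0,0],
])

```text
clock: 5.33
tcp_pos: [0.615, 0.0461, 0.3124]
eef_rot: [-0.672, 0.741, -0.002, 0.004]
ft_force: [0.8, 0.5, 1.0]
finger_gap: 0.0001
```

```bash
python3 -c "
from pl import *
from plant import monitor
print(need(monitor.get_obs(),tcp(np.array([.055,-.031,.001]))))"
```

```text
(array([ 7.3 , -0.61,  5.86]), np.float64(-95.63))
```

Call:
servo_tool([
  [[2.4,-0.2,-0.3],0,0],
  [[2.4,-0.2,0],0,0],
  [[2.5,-0.2,0],0,0],
  [[0,0,0],0,0],
  [[0,0,0],0,0],
])

```text
clock: 5.75
tcp_pos: [0.6116, -0.0284, 0.3098]
eef_rot: [-0.671, 0.742, 0.001, 0.0]
ft_force: [-0.1, 0.0, -0.1]
finger_gap: -0.0003
```

```bash
python3 -c "
from pl import *
from plant import monitor
print(need(monitor.get_obs(),tcp(np.array([.055,-.031,.001]))))"
```

```text
(array([-0.16, -0.27,  5.62]), np.float64(-95.78))
```

Call:
servo_tool([
  [[-0.1,-0.3,1],0,0],
  [[0,0,1],0,0],
  [[0,0,1],0,0],
  [[0,0,1],0,0],
  [[0,0,1],0,0],
  [[0,0,0.6],0,0],
  [[0,0,0],0,0],
])

```text
clock: 6.33
tcp_pos: [0.614, -0.027, 0.2519]
eef_rot: [-0.671, 0.741, 0.001, -0.002]
ft_force: [0.1, 0.6, -0.1]
finger_gap: -0.0001
```

Call:
servo_tool([
  [[-0.4,0,0],0,0],
  [[-0.4,0,0],0,0],
  [[-0.4,0,0],0,0],
  [[-0.4,0,0],0,0],
  [[-0.4,0,0],0,0],
  [[-0.4,0,0],0,0],
  [[-0.4,0,0],0,0],
  [[-0.4,0,0],0,0],
  [[-0.4,0,0],0,0],
  [[-0.4,0,0],0,0],
  [[-0.4,0.04,0.04],0,0],
  [[-0.4,0.04,0.04],0,0],
  [[-0.4,0.05,0.05],0,0],
  [[-0.4,0.05,0.05],0,0],
  [[0,0,0],0,0],
])

```text
clock: 7.58
tcp_pos: [0.6182, 0.0291, 0.2524]
eef_rot: [-0.671, 0.741, 0.0, -0.0]
ft_force: [0.4, -2.3, 0.2]
finger_gap: 0.0001
```

```bash
python3 -c "
from pl import *
th=look(5)"
```

```text
tip wheel mm [52.9 25.2  1.5] F [ 0.4 -2.3  0.2] t 7.5833
orange px 37
centroid [353.1 200.6] r,th [ 89.3 -51. ]
```

View pics/t5.png

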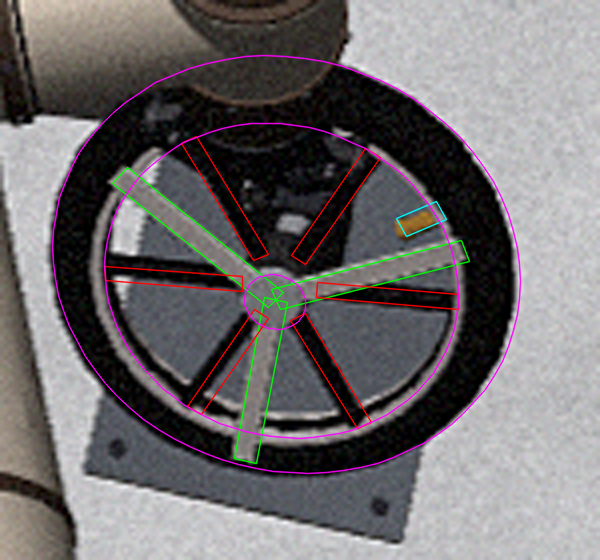

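Call:
servo_tool([
  [[-0.32,0.1,0.1],0,0],
  [[-0.32,0.1,0.1],0,0],
  [[-0.32,0.1,0.1],0,0],
  [[-0.32,0.11,0.11],0,0],
  [[-0.32,0.11,0.11],0,0],
  [[-0.32,0.11,0.11],0,0],
  [[-0.32,0.11,0.11],0,0],
  [[0,0,0],0,0],
])

```text
clock: 8.3
tcp_pos: [0.6136, 0.052, 0.2454]
eef_rot: [-0.671, 0.741, -0.0, 0.0]
ft_force: [-0.3, -2.4, 1.3]
finger_gap: -0.0002
```

```bash
python3 -c "
from pl import *
th=look(6)
for r in (.06,.065,.07,.075):
  for a in range(200,256,8): show(r,a,th,.009)"
```

```text
tip wheel mm [43.1 47.6  1.3] F [-0.3 -2.4  1.3] t 8.3
orange px 36
centroid [344.3 190.5] r,th [ 88.8 -30.4]
0.06 200 -30.354135299927368 tcp [ 0.5315 -0.0082  0.1805] {'arm': np.float64(-1.0), 'tyre': np.float64(33.7), 'boss': np.float64(-0.7), 'valve': np.float64(45.0), 'sp': {360: np.float64(18.3), 60: np.float64(18.8), 120: np.float64(27.0), 180: np.float64(1.2), 240: np.float64(6.2), 300: np.float64(18.3)}}
0.06 208 -30.354135299927368 tcp [ 0.5331 -0.0161  0.1829] {'arm': np.float64(3.3), 'tyre': np.float64(32.6), 'boss': np.float64(-0.7), 'valve': np.float64(42.7), 'sp': {360: np.float64(18.3), 60: np.float64(21.4), 120: np.float64(32.7), 180: np.float64(8.9), 240: np.float64(1.3), 300: np.float64(18.3)}}
0.06 216 -30.354135299927368 tcp [ 0.5355 -0.0235  0.186 ] {'arm': np.float64(3.3), 'tyre': np.float64(31.8), 'boss': np.float64(1.3), 'valve': np.float64(39.6), 'sp': {360: np.float64(18.3), 60: np.float64(26.0), 120: np.float64(38.5), 180: np.float64(15.9), 240: np.float64(-2.4), 300: np.float64(18.3)}}
0.06 224 -30.354135299927368 tcp [ 0.5387 -0.0302  0.1898] {'arm': np.
[... 6919 characters left out ...]
oat64(56.4), 180: np.float64(39.8), 240: np.float64(-5.0), 300: np.float64(18.3)}}
0.075 240 -30.354135299927368 tcp [ 0.5403 -0.0538  0.1938] {'arm': np.float64(3.3), 'tyre': np.float64(15.0), 'boss': np.float64(14.5), 'valve': np.float64(31.7), 'sp': {360: np.float64(25.1), 60: np.float64(50.4), 120: np.float64(64.9), 180: np.float64(45.6), 240: np.float64(-4.7), 300: np.float64(18.3)}}
0.075 248 -30.354135299927368 tcp [ 0.5465 -0.059   0.2005] {'arm': np.float64(3.3), 'tyre': np.float64(14.4), 'boss': np.float64(20.6), 'valve': np.float64(25.6), 'sp': {360: np.float64(28.4), 60: np.float64(58.2), 120: np.float64(71.7), 180: np.float64(50.2), 240: np.float64(-2.5), 300: np.float64(18.3)}}
```

View pics/t6.png

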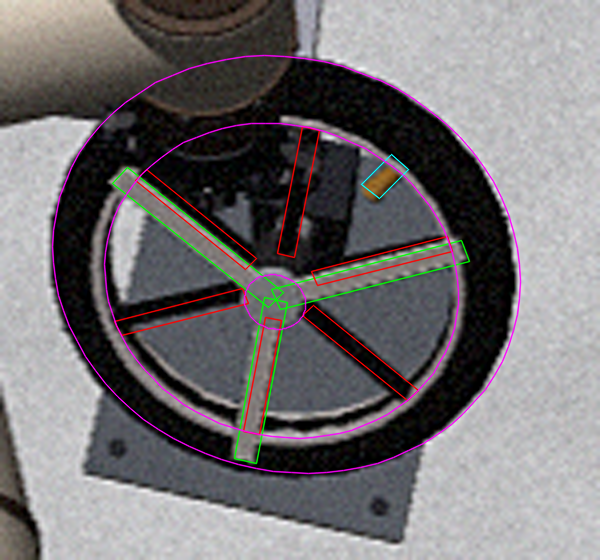

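Call:
servo_tool([
  [[0.4,0,0],0,0],
  [[0,0,-1.5],0,0],
  [[0,0,-3],0,0],
  [[0,0,-3.5],0,0],
  [[0,0,0],0,0],
  [[0,0,0],0,0],
])

```text
clock: 8.85
tcp_pos: [0.6139, 0.0485, 0.3279]
eef_rot: [-0.671, 0.741, -0.001, 0.003]
ft_force: [-0.9, -0.3, -1.9]
finger_gap: 0.0003
```

```bash
python3 -c "
from pl import *
from plant import monitor
look(7)
show(.07,206,-30.4,.011)
print(need(monitor.get_obs(),tcp(tipw(.07,206,.011))))"
```

```text
tip wheel mm [101.9  44.1  59.2] F [-0.9 -0.3 -1.9] t 8.85
orange px 35
centroid [344.3 190.5] r,th [ 88.9 -30.3]
0.07 206 -30.4 tcp [ 0.5244 -0.0178  0.1773] {'arm': np.float64(5.3), 'tyre': np.float64(24.5), 'boss': np.float64(2.3), 'valve': np.float64(51.0), 'sp': {360: np.float64(20.9), 60: np.float64(20.9), 120: np.float64(32.6), 180: np.float64(11.5), 240: np.float64(8.0), 300: np.float64(20.3)}}
(array([ 7.49,  8.18, 14.82]), np.float64(-95.67))
```

View pics/t7.png

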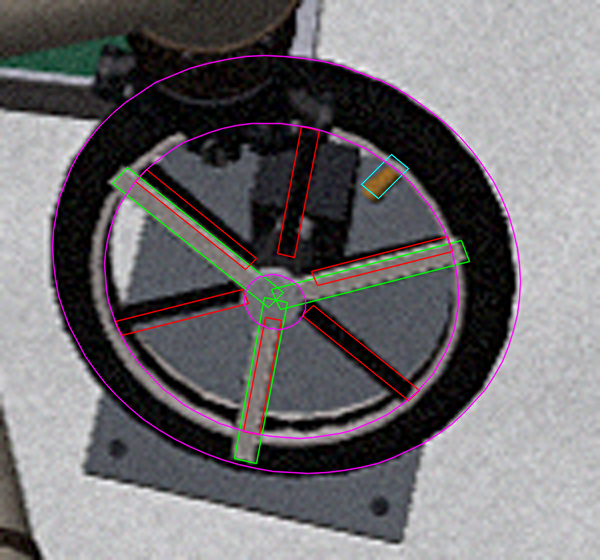

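Call:
servo_tool([
  [[1.87,2.05,0],0,0],
  [[1.87,2.05,0],0,0],
  [[1.87,2.05,0],0,0],
  [[1.88,2.03,0],0,0],
  [[0,0,2],0,0],
  [[0,0,2],0,0],
  [[0,0,2],0,0],
  [[0,0,0],0,0],
  [[0,0,0],0,0],
])

```text
clock: 9.65
tcp_pos: [0.5234, -0.0188, 0.2636]
eef_rot: [-0.671, 0.741, 0.001, -0.002]
ft_force: [-0.8, -0.2, 0.3]
finger_gap: -0.0002
```

```bash
python3 -c "
from pl import *
from plant import monitor,imaging
o=monitor.get_obs();print(o['tcp_pos'],o['ft_force'].round(1),o['clock'])
print(need(monitor.get_obs(),tcp(tipw(.07,206,.011))))
p=imaging.camera_params('wrist');overlay(imaging.grab_frame('wrist')[:,:,::-1],p,F,-30.4,0,0,640,480,1,'pics/w4.png')"
```

```text
[ 0.52341421 -0.01881922  0.26361482] [-0.8 -0.2  0.3] 9.65
(array([-0.13, -0.13,  8.63]), np.float64(-95.67))
```

View pics/w4.png

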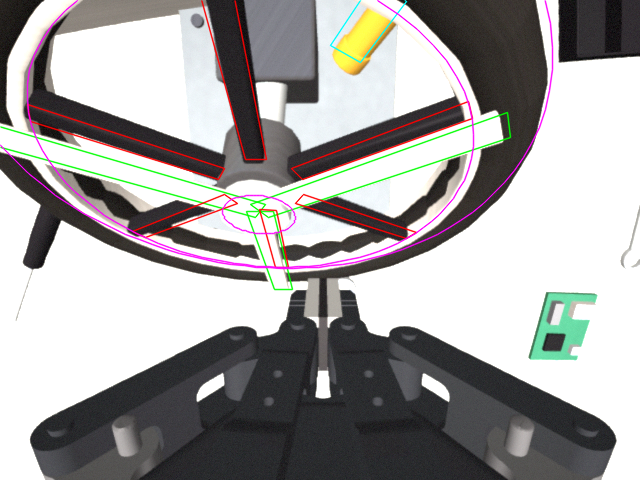

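Call:
servo_tool([
  [[-0.1,-0.25,1.2],0,0],
  [[0,0,1.2],0,0],
  [[0,0,1.2],0,0],
  [[0,0,1.2],0,0],
  [[0,0,0.8],0,0],
  [[0,0,0.8],0,0],
  [[0,0,0.7],0,0],
  [[0,0,0.5],0,0],
  [[0,0,0.5],0,0],
  [[0,0,0.4],0,0],
  [[0,0,0],0,0],
  [[0,0,0],0,0],
])

```text
clock: 10.7
tcp_pos: [0.527, -0.0179, 0.1801]
eef_rot: [-0.671, 0.741, -0.0, -0.0]
ft_force: [1.3, -0.1, 1.1]
finger_gap: 0.0
```

```bash
python3 -c "
from pl import *
from plant import monitor,imaging
look(8)
cv2.imwrite('pics/w5.png',imaging.grab_frame('wrist')[:,:,::-1])
im=imaging.grab_frame('scene')[:,:,::-1]
cv2.imwrite('pics/s5.png',cv2.resize(cv2.convertScaleAbs(im[170:330,230:400],alpha=1.8),None,fx=3.5,fy=3.5))
"
```

```text
tip wheel mm [-59.1 -30.6  11.2] F [ 1.3 -0.1  1.1] t 10.7
orange px 0
```

View pics/w5.png

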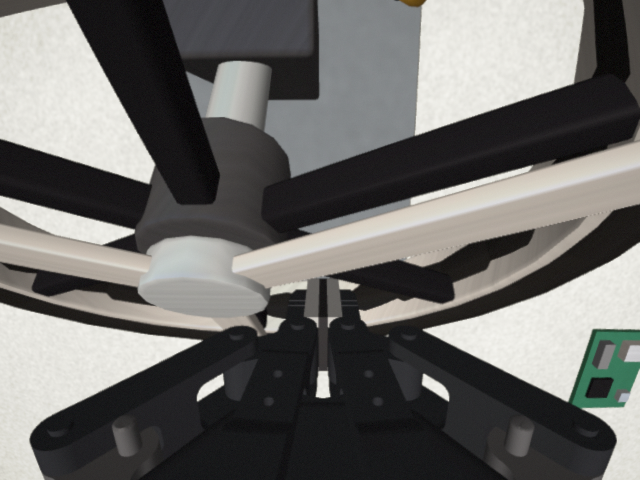

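View pics/s5.png

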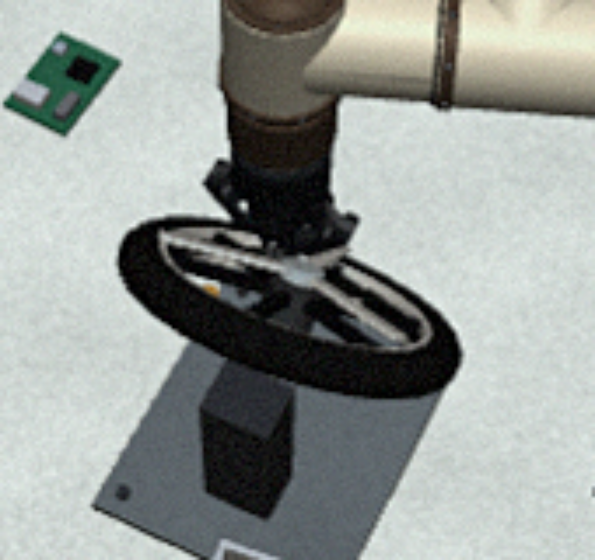

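```bash
python3 -c "
from pl import *
for x,y,th in((-.048,-.04,-24),(-.038,-.048,-12),(-.03,-.055,-6),(-.024,-.060,0)):
  print(x,y,clr(np.array([x,y,.011]),th))"
```

```text
-0.048 -0.04 {'arm': np.float64(0.005334523779156022), 'tyre': np.float64(0.029854529914964508), 'boss': np.float64(0.004713533086619769), 'valve': np.float64(0.04378660209482288), 'sp': {6: np.float64(20.3), 66: np.float64(31.5), 126: np.float64(41.3), 186: np.float64(15.0), 246: np.float64(-0.0), 306: np.float64(20.3)}}
-0.038 -0.048 {'arm': np.float64(0.005334523779156056), 'tyre': np.float64(0.022924351965140696), 'boss': np.float64(0.011500183436864049), 'valve': np.float64(0.04138264410394646), 'sp': {18: np.float64(24.2), 78: np.float64(45.5), 138: np.float64(44.5), 198: np.float64(13.6), 258: np.float64(1.0), 318: np.float64(20.3)}}
-0.03 -0.055 {'arm': np.float64(0.005334523779155987), 'tyre': np.float64(0.01852929567285209), 'boss': np.float64(0.01647665940288697), 'valve': np.float64(0.03706459848217869), 'sp': {24: np.float64(33.6), 84: np.float64(56.0), 144: np.float64(49.4), 204: np.float64(17.3), 264: np.float64(-0.0), 324: np.float64(20.3)}}
-0.024 -0.06 {'arm': np.float64(0.00533452377915607), 'tyre': np.float64(0.016733042615321273), 'boss': np.float64(0.021190704610797438), 'valve': np.float64(0.03530102286041288), 'sp': {30: np.float64(43.2), 90: np.float64(64.0), 150: np.float64(52.2), 210: np.float64(19.1), 270: np.float64(0.5), 330: np.float64(20.3)}}
```

Call:
servo_tool([
  [[0.29,-0.25,-0.25],0,0],
  [[0.29,-0.25,-0.25],0,0],
  [[0.29,-0.25,-0.25],0,0],
  [[0.29,-0.25,-0.25],0,0],
  [[0.29,-0.25,-0.25],0,0],
  [[0,0,0],0,0],
])

```text
clock: 11.35
tcp_pos: [0.5375, -0.0336, 0.1929]
eef_rot: [-0.671, 0.741, 0.001, -0.0]
ft_force: [-3.7, 2.9, 0.9]
finger_gap: 0.0
```

```bash
python3 -c "
from pl import *
from plant import monitor,imaging
look(9)
overlay(imaging.grab_frame('wrist')[:,:,::-1],imaging.camera_params('wrist'),F,-20,0,0,640,480,1,'pics/w6.png')
"
```

```text
tip wheel mm [-41.6 -45.1  11.8] F [-3.7  2.9  0.9] t 11.35
orange px 0
```

View pics/w6.png

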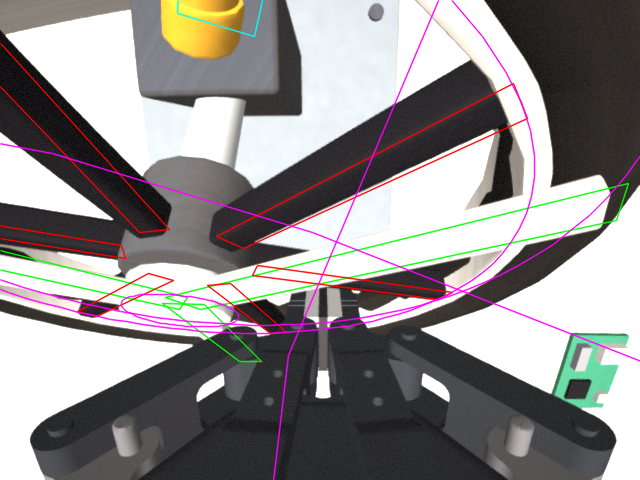

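View pics/t9.png

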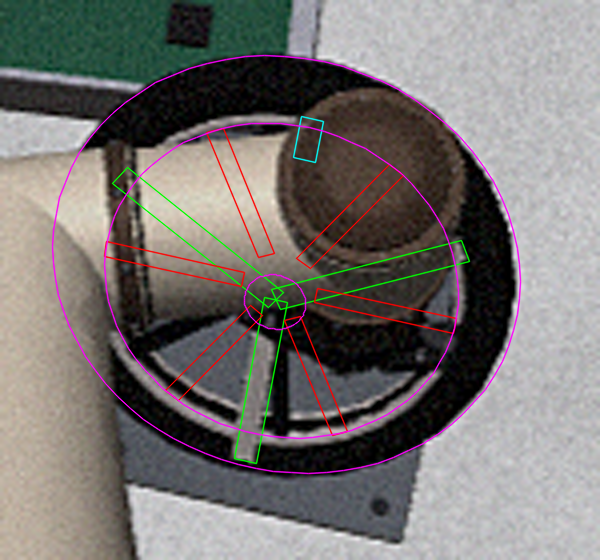

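Call:
servo_tool([
  [[0.25,-0.2,-0.2],0,0],
  [[0.25,-0.2,-0.2],0,0],
  [[0.25,-0.2,-0.2],0,0],
  [[0,0,0],0,0],
])

```text
clock: 11.78
tcp_pos: [0.5425, -0.0417, 0.1986]
eef_rot: [-0.671, 0.741, 0.001, -0.001]
ft_force: [-3.4, 2.9, 1.1]
finger_gap: 0.0
```

```bash
python3 -c "
from pl import *
from plant import monitor,imaging
look(10)
overlay(imaging.grab_frame('wrist')[:,:,::-1],imaging.camera_params('wrist'),F,-8,0,0,640,480,1,'pics/w7.png')
"
```

```text
tip wheel mm [-33.5 -52.7  11.7] F [-3.4  2.9  1.1] t 11.7833
orange px 1
```

View pics/w7.png

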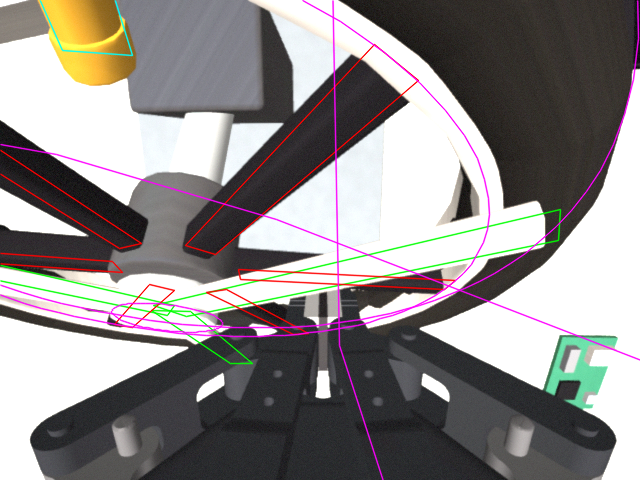

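View pics/t10.png

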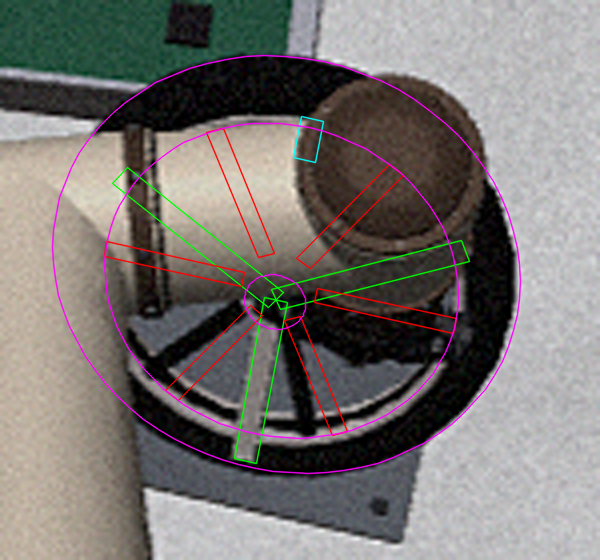

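Call:
servo_tool([
  [[0.2,-0.2,-0.2],0,0],
  [[0.2,-0.2,-0.2],0,0],
  [[0.1,-0.1,-0.1],0,0],
  [[0,0,0],0,0],
])

```text
clock: 12.22
tcp_pos: [0.547, -0.0471, 0.2034]
eef_rot: [-0.671, 0.741, 0.001, -0.001]
ft_force: [-3.8, 2.5, 0.5]
finger_gap: 0.0003
```

```bash
python3 -c "
from pl import *
from plant import monitor,imaging
look(11)
overlay(imaging.grab_frame('wrist')[:,:,::-1],imaging.camera_params('wrist'),F,-2,0,0,640,480,1,'pics/w8.png')
"
```

```text
tip wheel mm [-26.5 -57.7  11.6] F [-3.8  2.5  0.5] t 12.2167
orange px 0
```

View pics/w8.png

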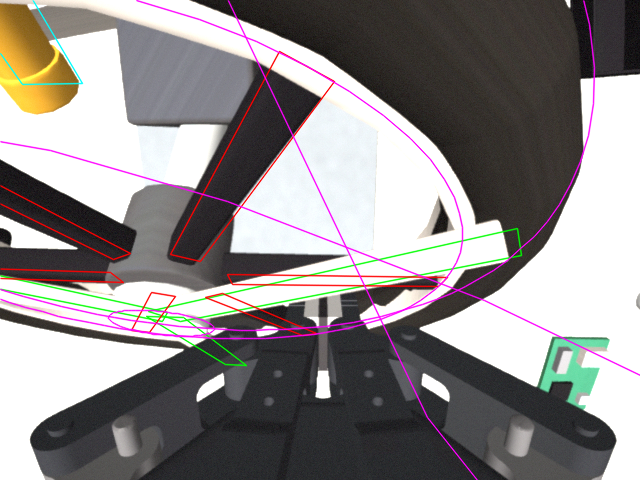

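View pics/t11.png

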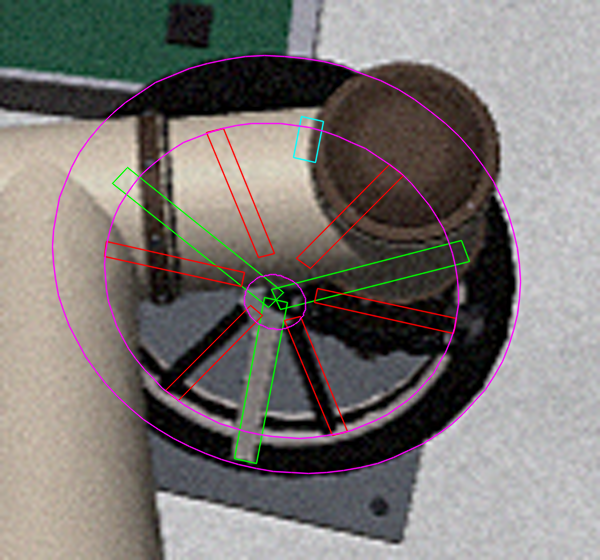

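Call:
servo_tool([
  [[-0.25,0.3,0.25],0,0],
  [[0,0.1,-1],0,0],
  [[0,0,-2],0,0],
  [[0,0,-3],0,0],
  [[0,0,-3.5],0,0],
  [[0,4,-1],0,0],
  [[0,4,0],0,0],
  [[0,4,0],0,0],
  [[0,4,0],0,0],
  [[0,0,0],0,0],
  [[0,0,0],0,0],
])

```text
clock: 13.23
tcp_pos: [0.3838, -0.0287, 0.308]
eef_rot: [-0.672, 0.741, -0.002, 0.002]
ft_force: [-0.7, -0.1, 0.2]
finger_gap: -0.0
```

```bash
python3 -c "
from pl import *
from plant import monitor,imaging
look(12)
cv2.imwrite('pics/w9.png',imaging.grab_frame('wrist')[:,:,::-1])
"
```

```text
tip wheel mm [-68.7 -55.6 201.7] F [-0.7 -0.1  0.2] t 13.2333
orange px 34
centroid [327.2 185.6] r,th [79.8 -3.1]
```

View pics/w9.png

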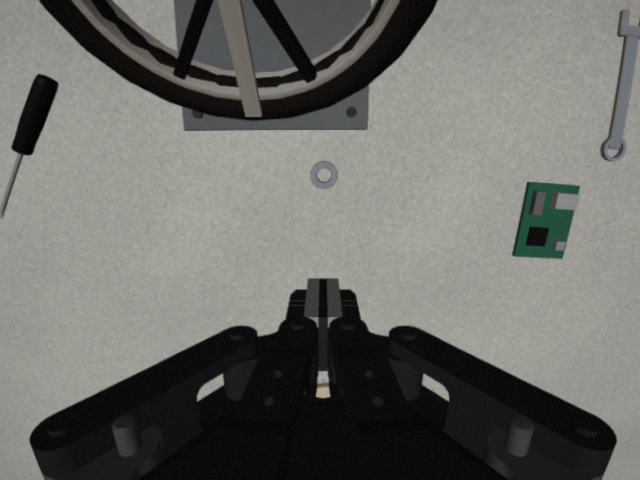

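View pics/t12.png

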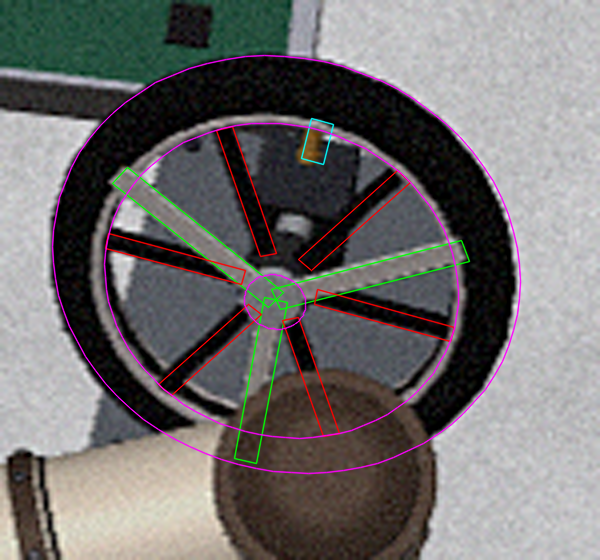

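Call:
servo_tool([
  [[-1,-2.8,-1],0,0],
  [[-1,-2.8,-1],0,0],
  [[-1,-2.8,0],0,0],
  [[0,-2.2,0],0,0],
  [[0,0,0],0,0],
  [[0,0,0],0,0],
  [[0,0,0],0,0],
])

```text
clock: 13.92
tcp_pos: [0.4935, -0.0093, 0.3253]
eef_rot: [-0.671, 0.741, 0.0, -0.001]
ft_force: [-0.4, 1.0, 0.1]
finger_gap: 0.0001
```

```bash
python3 -c "
from pl import *
import pickle
from plant import monitor,imaging
o=monitor.get_obs();p=imaging.camera_params('wrist');im=imaging.grab_frame('wrist')[:,:,::-1]
cv2.imwrite('pics/w10r.png',im);pickle.dump(p,open('w10.pkl','wb'));print(o['tcp_pos'],abs(o['qvel']).max())
overlay(im,p,F,-2,0,0,640,480,1,'pics/w10.png')
cv2.imwrite('pics/w10c.png',cv2.convertScaleAbs(im,alpha=1.3))
"
```

```text
[ 0.49352935 -0.00929326  0.32532396] 0.034480179357603315
```

View pics/w10.png

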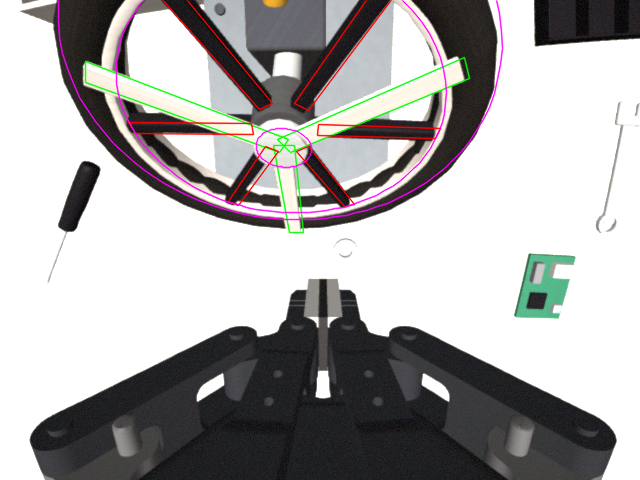

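View pics/w10c.png

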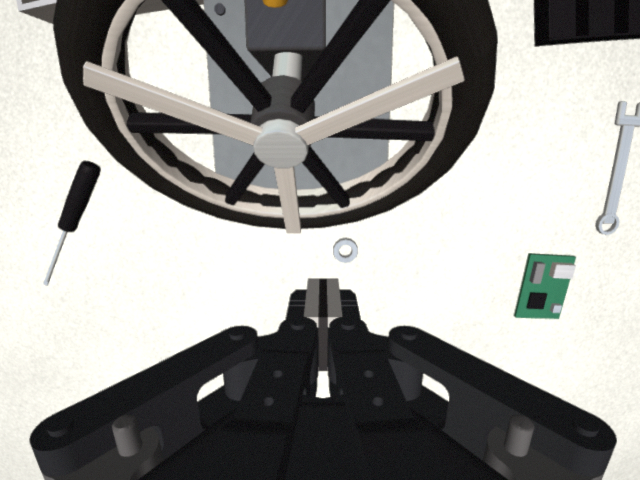

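Call:
servo_tool([
  [[0,2.5,-1],0,0],
  [[0,2.5,-1],0,0],
  [[0,1,-1],0,0],
  [[0,0,0],0,0],
  [[0,0,0],0,0],
  [[0,0,0],0,0],
])

```text
clock: 14.47
tcp_pos: [0.4335, -0.0031, 0.3561]
eef_rot: [-0.671, 0.741, -0.0, 0.0]
ft_force: [-0.8, 0.6, -0.3]
finger_gap: 0.0001
```

```bash
python3 -c "
from pl import *
import pickle
from plant import monitor,imaging
o=monitor.get_obs();p=imaging.camera_params('wrist');im=imaging.grab_frame('wrist')[:,:,::-1]
cv2.imwrite('pics/w11r.png',im);pickle.dump(p,open('w11.pkl','wb'));print(o['tcp_pos'],abs(o['qvel']).max())
c=cv2.convertScaleAbs(im[0:270,90:490],alpha=1.3)
cv2.imwrite('pics/w11c.png',cv2.resize(c,None,fx=2,fy=2,interpolation=cv2.INTER_CUBIC))
"
```

```text
[ 0.43351939 -0.00305178  0.35608875] 0.023621201128724147
```

View pics/w11c.png

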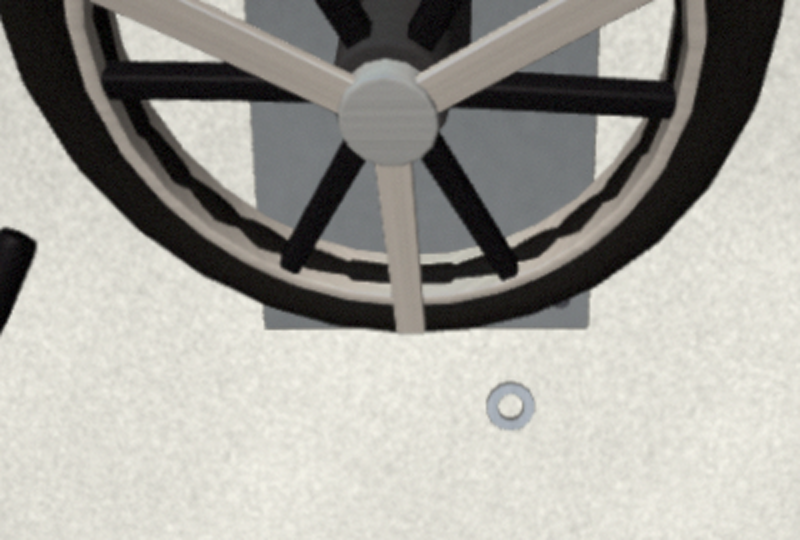

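Call:
servo_tool([
  [[0,-3,-3],0,0],
  [[0,-3,-3],0,0],
  [[0,-3,-3],0,0],
  [[0,-2.5,-2],0,0],
  [[0,0,0],0,0],
  [[0,0,0],0,0],
  [[0,0,0],0,0],
])

```text
clock: 15.1
tcp_pos: [0.5464, -0.0143, 0.4625]
eef_rot: [-0.671, 0.741, 0.001, -0.002]
ft_force: [0.1, -0.0, 0.1]
finger_gap: 0.0002
```

```bash
python3 -c "
from pl import *
import pickle
from plant import monitor,imaging
o=monitor.get_obs();p=imaging.camera_params('wrist');im=imaging.grab_frame('wrist')[:,:,::-1]
cv2.imwrite('pics/w12r.png',im);pickle.dump(p,open('w12.pkl','wb'));print(o['tcp_pos'],abs(o['qvel']).max())
c=cv2.convertScaleAbs(im[0:280,100:480],alpha=1.3)
cv2.imwrite('pics/w12c.png',cv2.resize(c,None,fx=2,fy=2,interpolation=cv2.INTER_CUBIC))
"
```

```text
[ 0.54638024 -0.01432372  0.46252338] 0.028811451446110053
```

View pics/w12c.png

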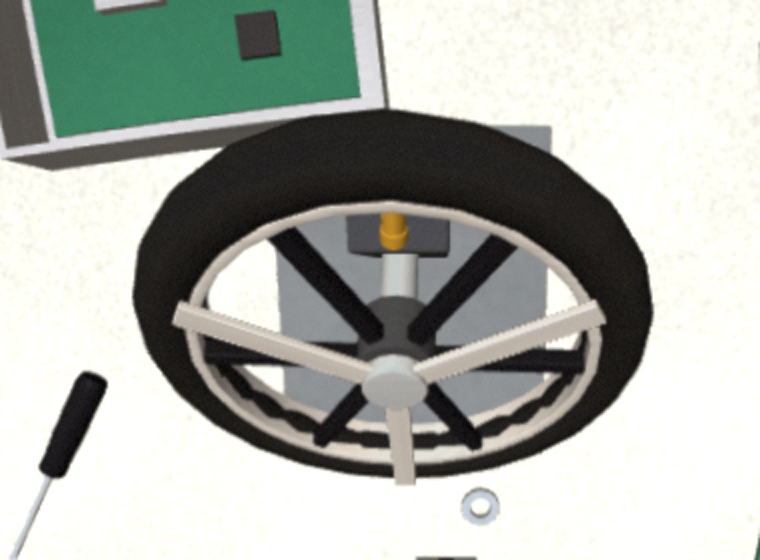

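```bash
cat > fit.py <<'E'
from h import *
import pickle,sys
def fit(pk,arms,stem,z=lambda q:(q[0]/2+100-.25,q[1]/2-.25)):
    p=pickle.load(open(pk,"rb"))
    def ra(v):
        f=frame(v[0],v[1],v[2],v[3]);r=[pr(W(f,r/1e3,a,.029 if r else .032),p)[0]-z(q) for r,a,q in arms]
        return np.concatenate(r+[(np.array(v)-[.5795,.0076,-.0993,.2])*np.array([200,200,0,300])])
    s=least_squares(ra,[.5795,.0076,-.0993,.2]);print(s.x.round(4),s.fun.round(1))
    f=frame(s.x[0],s.x[1],s.x[2],s.x[3])
    t=least_squares(lambda t:pr(W(f,.08,t[0],.004),p)[0]-z(stem),[0.]);print("th stem",t.x.round(2),t.fun.round(2))
    return p,f,t.x[0]
E
python3 - <<'E'
from fit import *
p,f,th=fit("w12.pkl",[(116,60,(180,313)),(116,-60,(600,311.5)),(116,180,(404.5,484)),(0,0,(394,379))],(394,241))
im=cv2.imread("pics/w12r.png")
overlay(im,p,f,th,140,40,280,215,2.8,"pics/w12o.png")
E
```

```text
[ 0.5798  0.0093 -0.1025  0.1951] [-1.  -1.4  0.  -0.7  0.7 -1.5  0.6  3.6  0.1  0.3 -0.  -1.5]
th stem [-2.34] [ 0.07 -2.38]
```

View pics/w12o.png

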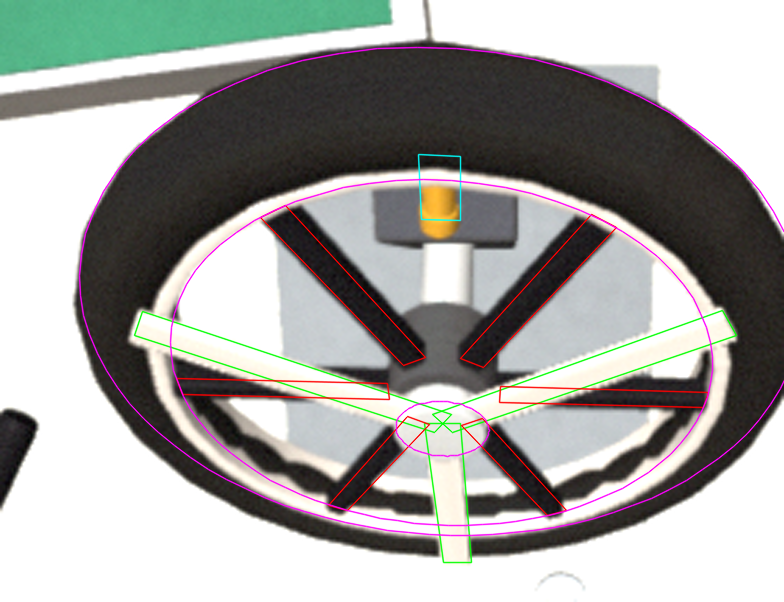

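Run:
```python
from fit import *
from scipy.spatial.transform import Rotation as R
z=lambda q:np.array((q[0]/2.8+140-.18,q[1]/2.8+40-.18))
p=pickle.load(open("w12.pkl","rb"))
# observed from overlay image (2.8x): bracket points mm, z=29 ; spokes at rim front face z=14 (th free); stem
A=[]
def c(a,r,s): a=np.radians(a);return np.array([r*np.cos(a)-s*np.sin(a),r*np.sin(a)+s*np.cos(a),29])
A=[(c(60,116,0),(135,326)),(c(-60,116,0),(730,325)),(c(180,116,0),(456,562)),(np.array([0,0,32]),(443,420))]
stem=(439,228)
# spokes at r=~100 midlines
S=[(30,(278,212)),(-30,(602,221)),(150,(338,507)),(-150,(557,512))]
def g(v):
    B,c0=frame(.5795,.0076,-.0993);B=R.from_rotvec(v[:3]).as_matrix()@B;c0=c0+v[3:6]
    f=(B,c0);r=[pr(c0+B@P/1e3,p)[0]-z(q) for P,q in A]
    r.append(pr(W(f,.08,v[6],.004),p)[0]-z(stem))
    for a,q in S:
        r.append((pr(W(f,.100,v[6]+a,.014),p)[0]-z(q)))
    return np.concatenate(r+[v[:3]*40,v[3:6]*300])
s=least_squares(g,np.zeros(7));print(s.x.round(4));print(s.fun[:18].reshape(-1,2).round(1))
```

```text
[ 1.6000e-03  3.9000e-03 -1.5000e-03  4.0000e-04  1.0000e-03 -2.0000e-04
 -2.3736e+00]
[[-0.4 -1.4]
 [ 1.1 -1.5]
 [ 0.4  0.9]
 [-0.2  3.5]
 [ 0.6 -4.1]
 [ 0.9  2.3]
 [-1.8  2.3]
 [ 0.9 -0.9]
 [-1.3 -1. ]]
```

Run:
```python
from plant import monitor,imaging,job
import cv2
cv2.imwrite("pics/sF.png",imaging.grab_frame("scene")[:,:,::-1])
o=monitor.get_obs();print(o["clock"],o["ft_force"].round(1))
a=cv2.imread("pics/scene0.png").astype(int);b=cv2.imread("pics/sF.png").astype(int)
d=abs(a-b).max(2)
for n,(u,v) in dict(mug=(150,225),wrench=(200,223),board=(247,193),tray=(180,283),nut=(318,238),driver=(425,297),jar=(486,342)).items(): print(n,(d[v-20:v+20,u-20:u+20]>40).sum())
print(job.sign_off())
```

```text
15.2 [-0.6  0.3 -0. ]
mug 0
wrench 0
board 0
tray 0
nut 7
driver 0
jar 0
the job is handed in; nothing more can be done
None
```

The valve stem now stands nearly straight up, about 2.4° to the robot's right of the uphill line. That is roughly 3.3 mm at its inner end, and the limit is 7.5 mm.

With the fingers closed, I turned the wheel about 122° anticlockwise in three strokes, pushing one spoke at a time. Two strokes went through the gap between the upper arms and one through the gap on the robot's right. I did not aim at the stem or the tyre. The wrist force read at the end of each stroke was about 5 N or less. I then lifted the hand clear and handed the job in at 15.2 s, without a last nudge for the remaining 2.4°.

**Stem angle:** Two wrist-camera fits gave about -2.3° and -2.4°. A rough spoke-symmetry check gave about -2°, and the top camera, with the stem partly hidden, gave -3.1°.

**Fit quality:** Some points in those fits, the boss and the stem end among them, were off by 3 to 4 pixels along the uphill direction. The sideways errors were at most 2 pixels, and sideways is what sets the angle.

**Loose things:** The before-and-after scene pictures showed no change at the mug, wrench, board, parts tray, screwdriver or jar. At the nut 7 pixels differed, in a patch that also takes in part of the wheel. I did not check the nut further, but the hand never went near it.

**At hand-in:** The force reading was down to noise, with the hand well above the wheel. I did not measure the wheel's speed directly; the stem angle read the same before and after the second withdrawal (-30.4° and -30.3°).

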